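# Scoop the last walnuts into the blue bowl

## Robot

A 6-joint arm with a two-finger parallel gripper is mounted at the origin on the work surface. World frame = base frame: x ahead of the robot, y to its left, z up, the work surface at z = 0. Lengths are in m, angles in degrees, forces in N, time in s.
With the tool pointing down it reaches from about 0.4 to 0.825 m from the base axis. Payload 7 kg.
Tool frame: the origin (TCP) lies midway between the tips of the shut fingers; the grasp point (between the pads) lies 19 mm behind it; z points along the fingers, y is the line along which they close (so a half turn about z gives the same grasp; the last joint's range is limited). The gripper opens to 88 mm and grips with 3 to 60 N. Pads are 19 mm wide; open, the fingers measure 130 mm over their backs; the gripper's body (78 mm by 193 mm) begins 47 mm behind the grasp point.
Start: joints at [-47.779, 20.546, 0.682, 0, -70.136, -16.507], TCP at [0.293, -0.608, 0.227] pointing down, gripper open.
Joint ranges: [-176.03, 176.03], [-82.01, 121.73], [-58.28, 71.71], [-173.87, 95.51], [-174.79, -0.11], [-173.66, 173.66]. Speed limits (degrees/s): [136.94, 136.94, 172.46, 180, 180, 180].

## Interface

Orientations are given as [roll, pitch, yaw] about the fixed x, y, z axes, in that order (R = Rz(yaw) Ry(pitch) Rx(roll)).
In Python, from plant import telemetry, viewer, workorder gives the robot as it stands. The module is installed in compiled form; this text tells all that it offers.
- The arm moves only by the tool carry_out, never from a script. Its argument "rows" is a list of rows, each a list of 6 numbers: the shift along the tool's x, y, z in m, then the turn, a rotation vector about the tool's x, y, z in rad. In form: [[tx, ty, tz, ax, ay, az], ...]. A call has 1 to 8 rows; each row is the pose to reach, as a shift and turn from the pose commanded when the call began, along the tool's axes at that moment; what a row does not reach only later rows make up. A row lasts 1/8 s, in which the tool goes at most 62.5 mm and 10.7 degrees, less where a joint would pass 70% of its speed; a pose out of reach is approached as far as the arm can. A call with a gripper value outside its range is refused whole. "grip" is the gripper's target within -1 to 1 (fully open at 1, half-way at 0, shut at -1), set as the call begins (left out, the last holds). The fingers move at their own pace and stop on an object; the grip force is fixed at half the most. Time passes only in rows, so rows that repeat a pose let the fingers close. It gives the time, the measured TCP pose, the force, the opening and the grip force at its end, in the units of the state.
- telemetry.get_obs(): the state, without advancing time (a new reading comes with each control period).
- viewer.snapshot(name): name is "scene" or "side" or "wrist"; returns the picture (384x512x3 uint8, red, green, blue); there is no depth.
- viewer.camera_info(name): a dict with "intrinsics" (3x3 intrinsics, pixels), "extrinsics" (4x4, takes a point from camera to world coordinates); the wrist camera has in their place "tool_from_camera" (4x4, takes a point from camera to tool coordinates, whose origin is the TCP and whose axes are the flange's). Camera axes: x right, y down, z forward; pixel columns grow to the right and rows downward; lengths in m; the calibration is good to about 2 mm. The wrist camera is an equidistant fisheye: a pixel r from the principal point sees the ray r / f radians off the axis. A picture is of the moment at which its call begins: read the wrist's pose just before it. camera_info takes no time and is no camera call.
- workorder.close_job(): hands the job in; it is judged then, once.
The state is a dict: "clock": time; "joint_pos": joint angles; "qvel": joint speeds; "tau": joint torques, N m; "tool_pos": TCP position; "orientation": TCP orientation; "force": force on the tool from outside, world axes, zero at the start; "moment": the same for the moment, N m; "opening": finger opening in m; "gripper_force": force on a finger pad.
Only numpy, scipy, OpenCV 4.12 (cv2) and the standard library are available. Lean on these libraries where they do the work, as an engineer would, in place of code of your own. Each camera call takes 0.05 s, during which the arm holds its last target. There are 200 camera calls.

## Task

Scoop both walnuts out of the wooden tray with the red-handled scoop, and tip them into the blue bowl, which stays upright on the counter. Handle the nuts with the scoop only, not with the fingers, then set the scoop down standing flat on its base, in the tray or on the counter, and let go.

Things in the scene. Friction and masses are not known exactly. Their poses are not given: they have to be found in the camera images.
- scoop: Loose steel scoop, 180 g. Flat pan 100 mm long (x), 126 wide (y), 3 mm slippery sheet; mouth open at -x, facing the robot within 25 deg; side walls 36 mm tall (22 near the mouth), back wall 45. Red grip block 22 (x) by 32 mm (y), centred 50 mm behind the origin (+x), 42 to 112 mm above the underside: pinch it from above. Origin: centre of the pan's underside, z up. Stands in the tray's far end.
- blue_bowl: The target: a loose round blue ceramic bowl standing on the counter left or right of the tray; rim 140 mm across, 60 mm tall, wall 4 mm, 400 g. Origin: centre of its underside; z up. A white bowl of the same shape on the other side is not the target.
- walnut_a: Brown walnut, 33 mm, 16 g, with a small flat foot; rolls when pushed or on a slope over 25 deg. Origin: centre of its foot, z up at the start (any way up later). It stands between the scoop's mouth and the tray's near wall, in the robot's right half of the tray; pull the level scoop along the floor right up to that wall, then tilt its mouth up along the wall, and it rolls in.
- walnut_b: Like walnut_a, in the left half. Both are in the fixed dark wooden tray (floor 254 x 140 mm, 8 mm above the counter; walls to 40 mm; the near end wall leans 25 deg outwards), parallel to the scoop's x within 2 deg, its midline within 4 mm of the scoop's starting origin. Foot of the near wall: 177 to 187 mm from that origin towards its -x; far wall: 67 to 77 mm towards +x.
Not all that is in view belongs to the job. Leave any yellow look-alike of the scoop alone.

How it is judged:
By the outcome, as a careful person would: the job done as asked, in the order asked, and still so for the second after the job is handed in, with the robot touching nothing.
It also fails if it takes over 58 s, if anything falls off the work surface, if the arm or the gripper's body presses on something with over 40 N, if the wrist force passes 120 N, or if a joint passes its speed limit or range.

## Working session

There is one attempt and no reset: what is moved stays moved. The work goes in short steps, Python scripts to look and compute and a tool call to move; the robot and the scene stay as the last step left them, time stands still between calls to the robot, and variables do not carry over. Pictures are saved under pics/ and viewed, at most 10 in all, crops included, and the job is handed in when it is done.

Besides the shell and the picture viewer there is one more tool, called after ">>>" as a command line: name --pt "numbers of a row" for each row, then --argument value for the rest. carry_out: Moves the arm, as the interface text tells. Its arguments: {"type":"object","properties":{"rows":{"type":"array"},"grip":{"type":"number"}},"required":["rows"]}

```bash
mkdir -p pics
python3 - <<'E'
from plant import telemetry, viewer
import cv2, numpy as np
o=telemetry.get_obs(); print(o)
a=viewer.snapshot("scene"); b=viewer.snapshot("side")
cv2.imwrite("pics/scene0.png",a[:,:,::-1]);cv2.imwrite("pics/side0.png",b[:,:,::-1])
for n in("scene","side","wrist"): print(n,viewer.camera_info(n))
E
```

```text
{'clock': 0.0, 'joint_pos': array([-4.77794376e+01,  2.05931776e+01,  6.32816457e-01, -1.89138577e-02,
       -7.01364859e+01, -1.65072724e+01]), 'qvel': array([ 0.01222368, -0.02273423, -0.01302504,  0.11406817, -0.00452653,
       -0.01474957]), 'tau': array([ 1.93058106e-03, -5.82721531e+01,  2.93064827e+01,  6.99710637e+00,
        7.12580950e-03, -1.54967652e-04]), 'tool_pos': array([ 0.29261466, -0.60772412,  0.22559955]), 'orientation': array([ 1.79902092e+02, -1.04731299e-02, -1.54293143e+02]), 'force': array([-0.11806983,  0.50234888,  0.29352639]), 'moment': array([ 0.02696048,  0.02401602, -0.04193989]), 'gripper_force': 0.0, 'opening': 0.08756879763416066}
scene {'intrinsics': array([[352.63766728,   0.        , 254.95863843],
       [  0.        , 352.63766728, 183.84806358],
       [  0.        ,   0.        ,   1.        ]]), 'extrinsics': array([[-0.62784472,  0.53172439, -0.56840143,  1.04956255],
       [ 0.77810268,  0.44676386, -0.44154079,  0.32011351],
       [ 0.0191632 , -0.71949373, -0.6942345 ,  0.66096644],
       [ 0.        ,  0.        ,  0.        ,  1.
[... 285 characters left out ...]
0.48234263,  0.53178084, -0.53821552],
       [-0.00117281, -0.73993345, -0.67267906,  0.64436082],
       [ 0.        ,  0.        ,  0.        ,  1.        ]])}
wrist {'intrinsics': array([[297.31863964,   0.        , 252.08733259],
       [  0.        , 297.31863964, 191.30181044],
       [  0.        ,   0.        ,   1.        ]]), 'tool_from_camera': array([[-7.66659418e-04, -9.61779353e-01, -2.73824557e-01,
         7.34170054e-02],
       [ 9.99999532e-01, -8.99024932e-04,  3.57910042e-04,
        -1.11961879e-03],
       [-5.90405592e-04, -2.73824155e-01,  9.61779592e-01,
        -1.58009003e-01],
       [ 0.00000000e+00,  0.00000000e+00,  0.00000000e+00,
         1.00000000e+00]])}
```

View pics/scene0.png

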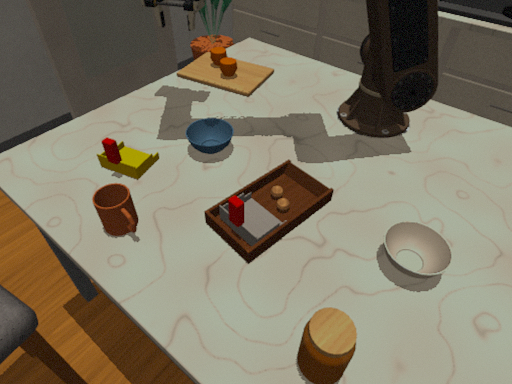

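View pics/side0.png

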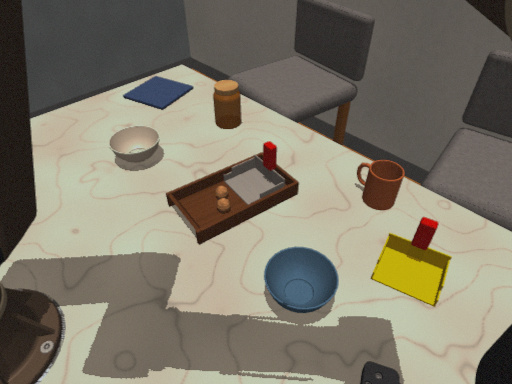

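Candidates for the scoop are the steel pan with the red grip in the tray (scene 236,210; side 270,155) and the yellow look-alike (scene 112,150; side 425,235). The steel one in the tray fits. The target bowl is the blue one (scene 210,136; side 300,280), not the white one (scene 416,250; side 135,145). I'll confirm in one enlarged crop.

Run:
```python
import cv2, numpy as np
a=cv2.imread("pics/scene0.png")[155:260,200:340]; b=cv2.imread("pics/side0.png")[135:245,160:305]
a=cv2.resize(a,(560,420)[:2],interpolation=cv2.INTER_CUBIC)
a=cv2.resize(cv2.imread("pics/scene0.png")[155:260,200:340],None,fx=2.8,fy=2.8,interpolation=cv2.INTER_CUBIC)
b=cv2.resize(b,None,fx=2.8,fy=2.8,interpolation=cv2.INTER_CUBIC)
h=max(a.shape[0],b.shape[0]); c=np.zeros((h,a.shape[1]+b.shape[1],3),np.uint8)
c[:a.shape[0],:a.shape[1]]=a; c[:b.shape[0],a.shape[1]:]=b
print(c.shape,a.shape); cv2.imwrite("pics/crop.png",c[:, :800])
```

```text
(308, 798, 3) (294, 392, 3)
```

View pics/crop.png

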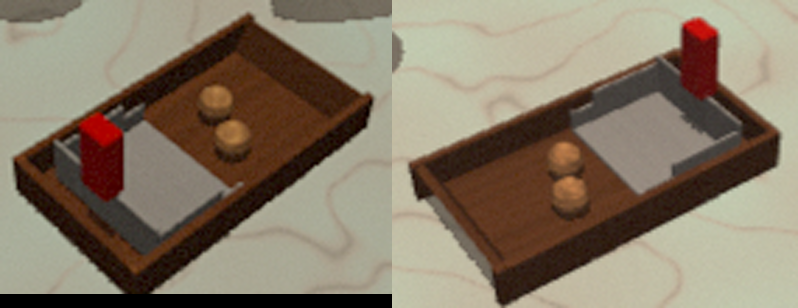

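The crop confirms it: steel pan with red grip standing in the far end of the tray, walnuts between its mouth and the near wall. Localising now.

```bash
cat > h.py <<'E'
import numpy as np, cv2
from plant import telemetry, viewer
def bp(cam,uv,z):
    c=viewer.camera_info(cam); K=c["intrinsics"];T=c["extrinsics"]
    d=T[:3,:3]@np.linalg.solve(K,[uv[0],uv[1],1]); o=T[:3,3]
    return o+d*(z-o[2])/d[2]
def pj(cam,P):
    c=viewer.camera_info(cam); K=c["intrinsics"];T=c["extrinsics"]
    q=(np.atleast_2d(P)-T[:3,3])@T[:3,:3]@K.T
    return q[:,:2]/q[:,2:]
E
python3 - <<'E'
from h import *
np.set_printoptions(precision=4,suppress=True)
S=lambda x,y:(x/2.8+200,y/2.8+155); D=lambda x,y:((x-392)/2.8+160,y/2.8+135)
# rim outer corners
for n,p,q in [("near-L",(372,97),(412,163)),("near?",(250,16),(495,262)),("far",(16,160),(778,132)),("far2",(138,272),(690,50))]:
    print(n,bp("scene",S(*p),.04)[:2],bp("side",D(*q),.04)[:2])
for n,p,q,z in [("grip",(101,131),(699,25),.12),("nutA",(215,103),(570,196),.024),("nutB",(233,139),(565,159),.024)]:
    print(n,bp("scene",S(*p),z)[:2],bp("side",D(*q),z)[:2])
# bowl : fit rim circle+mask
from scipy.optimize import minimize
ims={c:cv2.imread(f"pics/{c}0.png")[:,:,::-1].astype(int) for c in("scene","side")}
M={}
for c,(x0,x1,y0,y1) in {"scene":(175,245,110,165),"side":(255,345,240,320)}.items():
    i=ims[c]; m=((i[:,:,2]-i[:,:,0])>15).astype(np.uint8); k=np.zeros_like(m);k[y0:y1,x0:x1]=m[y0:y1,x0:x1];M[c]=k
    ys,xs=np.nonzero(k);print(c,k.sum(),xs.min(),xs.max(),ys.min(),ys.max())
t=np.linspace(0,2*np.pi,60)
def cost(p):
    s=0
    for c in M:
        P=np.r_[np.c_[p[0]+.07*np.cos(t),p[1]+.07*np.sin(t),0*t+.06],np.c_[p[0]+p[2]*np.cos(t),p[1]+p[2]*np.sin(t),0*t]]
        h=cv2.convexHull((pj(c,P)*16).astype(np.int32)); k=np.zeros_like(M[c]);cv2.fillConvexPoly(k,h,1,shift=4); s+=(k!=M[c]).sum()
    return s
x0=bp("side",(300,275),.06)
r=minimize(cost,[x0[0],x0[1],.04],method="Nelder-Mead",options=dict(initial_simplex=[[x0[0]+a,x0[1]+b,.04+c] for a,b,c in [(0,0,0),(.02,0,0),(0,.02,0),(0,0,.015)]]))
print("bowl",r.x,r.fun)
for c in("scene","side"):
    i=ims[c]; m=((i[:,:,0]>110)&(i[:,:,1]<40)).astype(np.uint8); x=(210,260,180,235) if c=="scene" else (255,290,130,180)
    ys,xs=np.nonzero(m[x[2]:x[3],x[0]:x[1]]);print("red",c,xs.min()+x[0],xs.max()+x[0],ys.min()+x[2],ys.max()+x[2])
E
```

```text
near-L [0.4317 0.088 ] [0.4336 0.0827]
near? [ 0.4101 -0.0602] [ 0.4149 -0.0575]
far [ 0.6891 -0.1031] [ 0.6889 -0.1088]
far2 [0.7105 0.0464] [0.7198 0.0309]
grip [ 0.6743 -0.0203] [ 0.6728 -0.0243]
nutA [ 0.5149 -0.0241] [ 0.5143 -0.0292]
nutB [0.5406 0.0144] [0.5415 0.0095]
scene 1273 185 233 118 153
side 3745 264 337 247 312
bowl [ 0.4704 -0.3032  0.0353] 278.0
red scene 228 243 195 206
red side 264 275 142 149
```

```bash
cat >> h.py <<'E'
from scipy.spatial.transform import Rotation as Ro
np.set_printoptions(precision=4,suppress=True)
def cur():
    o=telemetry.get_obs(); return np.array(o["tool_pos"]),Ro.from_euler("xyz",o["orientation"],degrees=True)
def row(p,rpy,p0=None,R0=None):
    if p0 is None: p0,R0=cur()
    R=Ro.from_euler("xyz",rpy,degrees=True) if not isinstance(rpy,Ro) else rpy
    t=R0.inv().apply(np.array(p)-p0); w=(R0.inv()*R).as_rotvec()
    return np.r_[t,w]
def wpj(P,p0,R0):
    c=viewer.camera_info("wrist");T=c["tool_from_camera"];K=c["intrinsics"]
    q=(R0.inv().apply(np.atleast_2d(P)-p0)-T[:3,3])@T[:3,:3]
    th=np.arctan2(np.hypot(q[:,0],q[:,1]),q[:,2]);ph=np.arctan2(q[:,1],q[:,0])
    return np.c_[K[0,2]+K[0,0]*th*np.cos(ph),K[1,2]+K[1,1]*th*np.sin(ph)]
def wbp(uv,z,p0,R0):
    c=viewer.camera_info("wrist");T=c["tool_from_camera"];K=c["intrinsics"]
    d=np.array(uv)-K[:2,2];r=np.hypot(*d);th=r/K[0,0];d=np.r_[d/max(r,1e-9)*np.sin(th),np.cos(th)]
    w=R0.apply(T[:3,:3]@d);o=p0+R0.apply(T[:3,3]);return o+w*(z-o[2])/w[2]
E
python3 -c "
from h import *
print(row([.6735,-.022,.25],[180,0,-99],np.array([.293,-.608,.227]),Ro.from_euler('xyz',[180,0,-154.3],degrees=True)))"
```

```text
[-0.597   0.363  -0.023  -0.      0.     -0.9652]
```

>>> carry_out --pt "-0.597 0.363 -0.023 0 0 -0.965" --pt "-0.597 0.363 -0.023 0 0 -0.965" --pt "-0.597 0.363 -0.023 0 0 -0.965" --pt "-0.597 0.363 -0.023 0 0 -0.965" --pt "-0.597 0.363 -0.023 0 0 -0.965" --pt "-0.597 0.363 -0.023 0 0 -0.965" --pt "-0.597 0.363 -0.023 0 0 -0.965" --pt "-0.597 0.363 -0.023 0 0 -0.965"

```text
clock: 1.1
tool_pos: [0.5656, -0.187, 0.243]
orientation: [180.0, 0.0, -99.0]
force: [1.0, -1.2, 0.8]
opening: 0.0873
gripper_force: 0.0
```

```bash
python3 -c "
from h import *
print(telemetry.get_obs()['joint_pos'],cur()[0],cur()[1].as_euler('xyz',degrees=True),row([.6735,-.022,.25],[180,0,-99]))"
```

```text
[  0.4875  12.5548  -8.2934  -0.0036 -69.1629  -9.4719] [ 0.5656 -0.187   0.243 ] [179.9885   0.0015 -98.9857] [-0.1798 -0.0809 -0.007   0.0002  0.      0.0002]
```

>>> carry_out --pt "-0.178 -0.079 -0.007 0 0 0" --pt "-0.178 -0.079 -0.007 0 0 0" --pt "-0.178 -0.079 -0.007 0 0 0" --pt "-0.178 -0.079 -0.007 0 0 0" --pt "-0.178 -0.079 -0.007 0 0 0"

```text
clock: 1.72
tool_pos: [0.6705, -0.025, 0.2491]
orientation: [179.9, -0.0, -98.9]
force: [-0.0, -0.3, -0.5]
opening: 0.0877
gripper_force: 0.0
```

```bash
python3 -c "
from h import *
p,R=cur(); im=viewer.snapshot('wrist'); cv2.imwrite('pics/w1.png',im[:,:,::-1]); print(p,R.as_euler('xyz',degrees=True),telemetry.get_obs()['joint_pos'])
print(wpj([[.6735,-.022,.12],[.624,-.0145,.011]],p,R))"
```

```text
[ 0.6705 -0.025   0.2491] [179.912   -0.029  -98.9321] [ 14.4031  19.4893   2.1193  -0.003  -72.6972 -23.3915]
[[250.3589 187.5608]
 [287.3409 166.3817]]
```

View pics/w1.png

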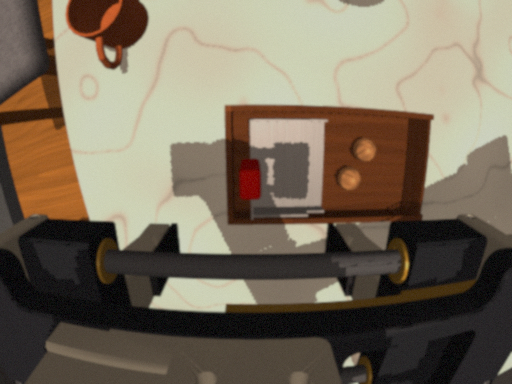

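Run:
```python
from h import *
p=np.array([.6705,-.025,.2491]);R=Ro.from_euler('xyz',[179.912,-.029,-98.932],degrees=True)
im=cv2.imread('pics/w1.png').astype(int)
m=(im[:,:,2]>90)&(im[:,:,1]<45)&(im[:,:,0]<45); m[:, :200]=0;m[:,300:]=0;m[:140]=0;m[210:]=0
for y in range(156,204,3):
    xs=np.nonzero(m[y])[0]
    if len(xs): print(y,xs.min(),xs.max(),im[y,245:256,2].mean().round())
for n,u in dict(fR=(226,106),nR=(433,116),fL=(229,223),nL=(420,221)).items(): print(n,wbp(u,.04,p,R)[:2])
for n,u in dict(a=(364,149),b=(348,178)).items(): print(n,wbp(u,.024,p,R)[:2])
for n,u in dict(mR=(326,120),mL=(323,209)).items(): print(n,wbp(u,.011,p,R)[:2])
g=lambda x,y,c,s:[.6735+x*c-y*s,-.022+x*s+y*c,.12]
c,s=np.cos(np.radians(-9)),np.sin(np.radians(-9))
print(wpj([g(x,y,c,s) for x in(-.011,.011) for y in(-.016,.016)],p,R))
```

```text
171 240 259 115.0
174 240 260 124.0
177 239 260 125.0
180 240 260 123.0
183 240 260 123.0
186 240 259 122.0
189 240 260 122.0
192 240 259 122.0
195 240 259 121.0
198 242 258 105.0
fR [ 0.6903 -0.1073]
nR [ 0.4097 -0.0636]
fL [0.7129 0.0432]
nL [0.4347 0.0897]
a [ 0.5167 -0.0261]
b [0.5434 0.0111]
mR [ 0.5629 -0.0703]
mL [0.5802 0.055 ]
[[261.4527 171.9356]
 [261.1759 202.76  ]
 [239.1808 171.9444]
 [239.5307 202.7655]]
```

The wrist view shows the red grip's top at about (250,185), walnuts at (364,149) and (348,178). The steel pan is aligned with the tool. I'll descend and pinch.

>>> carry_out --pt "-0.001 -0.002 0.05 0 0 0" --pt "-0.001 -0.002 0.1 0 0 0" --pt "-0.001 -0.002 0.14 0 0 0" --pt "-0.001 -0.002 0.16 0 0 0" --pt "-0.001 -0.002 0.168 0 0 0" --pt "-0.001 -0.002 0.168 0 0 0" --grip 1

```text
clock: 2.52
tool_pos: [0.6727, -0.0258, 0.0824]
orientation: [-180.0, -0.0, -99.1]
force: [-0.2, -1.6, 0.2]
opening: 0.0876
gripper_force: 0.0
```

>>> carry_out --pt "0 0 0 0 0 0" --pt "0 0 0 0 0 0" --pt "0 0 0 0 0 0" --pt "0 0 0 0 0 0" --pt "0 0 0 0 0 0" --grip -1

```text
clock: 3.15
tool_pos: [0.6729, -0.0248, 0.0821]
orientation: [-180.0, 0.0, -99.0]
force: [-0.5, -0.3, -0.1]
opening: 0.0433
gripper_force: 0.0
```

```bash
python3 -c "
from h import *
o=telemetry.get_obs()
for k in o: print(k,o[k])"
```

```text
clock 3.15
joint_pos [ 14.4417  26.9141  -9.4884  -0.0006 -53.5925 -23.4311]
qvel [-0.0542  0.0163 -0.0817 -0.0449  0.0088  0.039 ]
tau [ -0.004  -62.472   25.1161   5.9983   0.0016   0.    ]
tool_pos [ 0.6729 -0.0248  0.0821]
orientation [-179.9956    0.0025  -98.9898]
force [-0.5355 -0.2749 -0.0915]
moment [0.0708 0.0813 0.0426]
gripper_force 0.0
opening 0.04325484363601642
```

>>> carry_out --pt "0 0 0 0 0 0" --pt "0 0 0 0 0 0" --pt "0 0 0 0 0 0" --pt "0 0 0 0 0 0" --pt "0 0 0 0 0 0" --grip -1

```text
clock: 3.78
tool_pos: [0.6729, -0.0248, 0.082]
orientation: [180.0, -0.0, -99.0]
force: [0.3, 0.9, -0.6]
opening: 0.0219
gripper_force: 29.9
```

Gripped (21.9 mm, 29.9 N). Now I'll pull the level scoop towards the near wall.

>>> carry_out --pt "0 0.012 0.001 0 0 0" --pt "0 0.026 0.001 0 0 0" --pt "0 0.04 0.001 0 0 0" --pt "0 0.055 0.001 0 0 0" --pt "0 0.07 0.001 0 0 0" --pt "0 0.083 0.001 0 0 0" --pt "0 0.095 0.001 0 0 0" --pt "0 0.105 0.001 0 0 0"

```text
clock: 4.78
tool_pos: [0.5689, -0.0082, 0.0819]
orientation: [-179.9, 0.0, -99.0]
force: [3.0, 0.3, 6.1]
opening: 0.0218
gripper_force: 29.9
```

>>> carry_out --pt "0 0.005 0 0 0 0" --pt "0 0.01 0 0 0 0" --pt "0 0.013 0 0 0 0" --pt "0 0.015 0 0 0 0" --pt "0 0.015 0 0 0 0"

```text
clock: 5.4
tool_pos: [0.5545, -0.0058, 0.0819]
orientation: [-179.9, 0.0, -99.0]
force: [0.3, 0.4, 7.8]
opening: 0.0217
gripper_force: 29.9
```

```bash
python3 -c "
from h import *
p,R=cur(); im=viewer.snapshot('wrist');s=viewer.snapshot('side')[:,:,::-1]; print(p,R.as_euler('xyz',degrees=True))
a=im[60:250,200:500,::-1]; a=cv2.resize(a,None,fx=1.33,fy=1.33,interpolation=cv2.INTER_CUBIC)
b=cv2.resize(s[125:245,160:305],None,fx=2.7,fy=2.7,interpolation=cv2.INTER_CUBIC)
c=np.zeros((max(a.shape[0],b.shape[0]),a.shape[1]+b.shape[1],3),np.uint8);c[:a.shape[0],:a.shape[1]]=a;c[:b.shape[0],a.shape[1]:]=b
cv2.imwrite('pics/m1.png',c);print(c.shape,telemetry.get_obs()['force'])"
```

```text
[ 0.5545 -0.0058  0.0819] [-179.9056    0.0312  -98.966 ]
(324, 791, 3) [-0.4175  0.3096  7.8366]
```

View pics/m1.png

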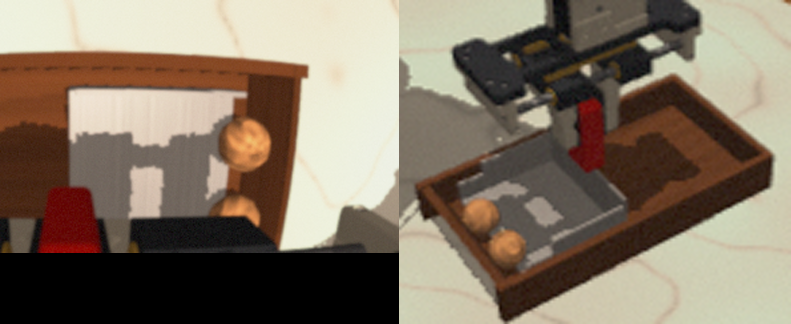

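Both nuts sit at the lip, with about 10 mm of floor left before the near wall (wrist crop 240,100). I'll creep forward.

>>> carry_out --pt "0 0.002 0 0 0 0" --pt "0 0.004 0 0 0 0" --pt "0 0.006 0 0 0 0" --pt "0 0.008 0 0 0 0" --pt "0 0.008 0 0 0 0"

```text
clock: 6.12
tool_pos: [0.5467, -0.0046, 0.0819]
orientation: [-179.9, 0.0, -99.0]
force: [0.9, -0.0, 6.6]
opening: 0.0218
gripper_force: 29.9
```

>>> carry_out --pt "0 0.002 0 0 0 0" --pt "0 0.004 0 0 0 0" --pt "0 0.005 0 0 0 0" --pt "0 0.005 0 0 0 0"

```text
clock: 6.62
tool_pos: [0.5433, -0.0039, 0.0823]
orientation: [-179.7, 0.1, -98.9]
force: [6.2, -2.6, 4.5]
opening: 0.0218
gripper_force: 29.9
```

The lip is on the wall (about 6 N). I'll tilt the mouth up along the wall.

>>> carry_out --pt "0 0 0 -0.05 0 0" --pt "0 -0.001 -0.001 -0.105 0 0" --pt "0 -0.0015 -0.001 -0.16 0 0" --pt "0 -0.002 0 -0.21 0 0" --pt "0 -0.002 0.001 -0.26 0 0" --pt "0 -0.002 0.002 -0.3 0 0" --pt "0 -0.002 0.002 -0.3 0 0"

```text
clock: 7.5
tool_pos: [0.5467, -0.0044, 0.079]
orientation: [163.1, 0.0, -99.0]
force: [9.4, -1.5, 1.6]
opening: 0.0218
gripper_force: 29.9
```

```bash
cat > look.py <<'E'
from h import *
import sys
p,R=cur(); im=viewer.snapshot('wrist');s=viewer.snapshot('side')[:,:,::-1]; print(p,R.as_euler('xyz',degrees=True))
a=im[60:250,200:500,::-1]; a=cv2.resize(a,None,fx=1.33,fy=1.33,interpolation=cv2.INTER_CUBIC)
x,y=[int(v) for v in sys.argv[2:4]]
b=cv2.resize(s[y:y+120,x:x+145],None,fx=2.7,fy=2.7,interpolation=cv2.INTER_CUBIC)
c=np.zeros((max(a.shape[0],b.shape[0]),a.shape[1]+b.shape[1],3),np.uint8);c[:a.shape[0],:a.shape[1]]=a;c[:b.shape[0],a.shape[1]:]=b
cv2.imwrite(sys.argv[1],c);print(telemetry.get_obs()['force'],telemetry.get_obs()['joint_pos'])
E
python3 look.py pics/m2.png 160 125
```

```text
[ 0.5467 -0.0044  0.079 ] [163.1081   0.0386 -98.9827]
[ 8.5248 -1.6783  0.777 ] [ 14.9864  26.5494 -10.024   -7.2774 -69.0091 -20.4083]
```

View pics/m2.png

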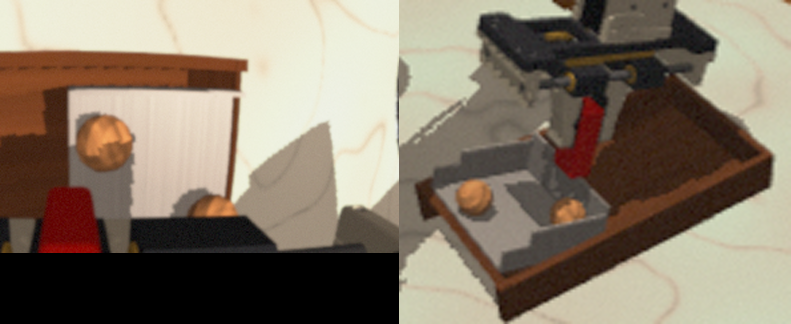

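Nut a rolled to the back (crop 103,143). Nut b is still near the lip (213,210), so I'll tilt further.

>>> carry_out --pt "0 -0.002 0 -0.07 0 0" --pt "0 -0.004 0 -0.14 0 0" --pt "0 -0.006 0 -0.23 0 0" --pt "0 -0.0075 0.002 -0.33 0 0" --pt "0 -0.0075 0.002 -0.36 0 0" --pt "0 -0.0075 0.002 -0.36 0 0"

```text
clock: 8.35
tool_pos: [0.5494, -0.0053, 0.0737]
orientation: [142.1, -0.0, -99.0]
force: [0.7, -0.7, -1.7]
opening: 0.0219
gripper_force: 29.9
```

```bash
python3 look.py pics/m3.png 160 125
```

```text
[ 0.5494 -0.0053  0.0737] [142.1241  -0.0303 -99.0263]
[-0.8189 -0.3551 -2.676 ] [ 10.8868  40.1717   7.4298 -12.0303 -93.2278 -16.6395]
```

View pics/m3.png

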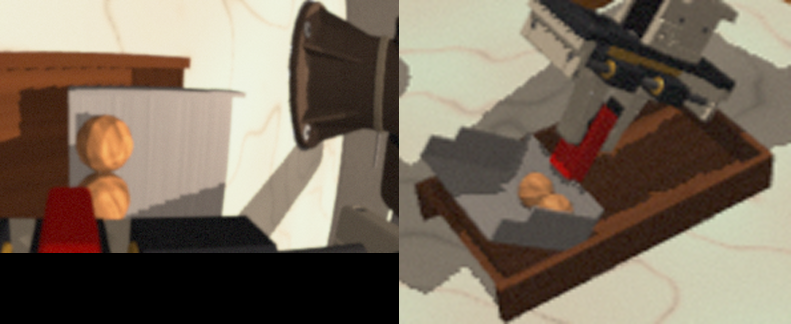

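Both walnuts are at the back wall of the tilted pan (crop 105,145 and 105,195). I'll lift and work out the dump poses.

>>> carry_out --pt "0 0.006 -0.008 0 0 0" --pt "0 0.02 -0.026 0 0 0" --pt "0 0.04 -0.051 0 0 0" --pt "0 0.062 -0.079 0 0 0" --pt "0 0.08 -0.102 0 0 0" --pt "0 0.09 -0.115 0 0 0" --pt "0 0.092 -0.118 0 0 0"

```text
clock: 9.32
tool_pos: [0.5498, -0.0052, 0.226]
orientation: [142.3, 0.1, -99.0]
force: [-0.3, -0.2, -3.3]
opening: 0.0219
gripper_force: 29.9
```

```bash
cat >> h.py <<'E'
def tcp(lip,th,yaw):  # lip xyz, mouth-up tilt deg, scoop yaw
    t=np.radians(th);y=np.radians(yaw);X=.1*np.cos(t)+.074*np.sin(t);Z=-.1*np.sin(t)+.074*np.cos(t)
    return np.array(lip)+[X*np.cos(y),X*np.sin(y),Z],Ro.from_euler('xyz',[180-th,0,yaw-90],degrees=True)
E
python3 - <<'E'
from h import *
p0,R0=cur(); print(p0,telemetry.get_obs()['joint_pos'])
P,R=tcp([.499,-.310,.16],32,-14); print(P); r=row(P,R); print(r)
n=0
for f in np.linspace(0,1,9)[1:]*1: print((r*(3*f*f-2*f**3)).round(3).tolist())
E
```

```text
[ 0.5498 -0.0052  0.226 ] [  10.8419   32.8619   15.4348  -12.6403 -108.1172  -19.8937]
[ 0.6193 -0.34    0.1698]
[ 0.3199 -0.1299 -0.0297  0.0987 -0.0492  0.0724]
[0.014, -0.006, -0.001, 0.004, -0.002, 0.003]
[0.05, -0.02, -0.005, 0.015, -0.008, 0.011]
[0.101, -0.041, -0.009, 0.031, -0.016, 0.023]
[0.16, -0.065, -0.015, 0.049, -0.025, 0.036]
[0.219, -0.089, -0.02, 0.067, -0.034, 0.049]
[0.27, -0.11, -0.025, 0.083, -0.041, 0.061]
[0.306, -0.124, -0.028, 0.094, -0.047, 0.069]
[0.32, -0.13, -0.03, 0.099, -0.049, 0.072]
```

>>> carry_out --pt "0.006 -0.002 0 0 0 0" --pt "0.02 -0.008 -0.002 0 0 0" --pt "0.042 -0.017 -0.004 0 0 0" --pt "0.07 -0.028 -0.007 0 0 0" --pt "0.1 -0.041 -0.009 0 0 0" --pt "0.13 -0.053 -0.012 0 0 0" --pt "0.155 -0.063 -0.014 0 0 0" --pt "0.17 -0.069 -0.016 0 0 0"

```text
clock: 10.32
tool_pos: [0.5864, -0.1855, 0.1937]
orientation: [142.1, -0.0, -99.1]
force: [-0.9, 0.2, -2.4]
opening: 0.0219
gripper_force: 29.9
```

>>> carry_out --pt "0.015 -0.006 -0.001 0.01 -0.005 0.007" --pt "0.04 -0.016 -0.004 0.025 -0.013 0.02" --pt "0.07 -0.028 -0.007 0.045 -0.023 0.033" --pt "0.1 -0.041 -0.009 0.065 -0.033 0.048" --pt "0.125 -0.05 -0.012 0.08 -0.04 0.058" --pt "0.142 -0.058 -0.013 0.092 -0.046 0.067" --pt "0.15 -0.061 -0.014 0.099 -0.049 0.072" --pt "0.15 -0.061 -0.014 0.099 -0.049 0.072"

```text
clock: 11.32
tool_pos: [0.6192, -0.3404, 0.1684]
orientation: [147.9, -0.1, -104.0]
force: [0.5, 0.5, -1.6]
opening: 0.0221
gripper_force: 29.9
```

```bash
python3 look.py pics/m4.png 220 170
python3 - <<'E'
from h import *
p0,R0=cur(); print(telemetry.get_obs()['joint_pos'])
for th,z in [(32,.16),(20,.145),(8,.13),(-4,.12),(-16,.11),(-28,.095),(-40,.085),(-48,.078)]:
    P,R=tcp([.499,-.310,z],th,-14); print(th,P,row(P,R).round(3).tolist())
E
```

```text
[ 0.6192 -0.3404  0.1684] [ 147.856    -0.0549 -104.0003]
[ 0.3952  0.3723 -2.513 ] [ -13.1695   46.3439   30.8232   -0.3758 -106.6123   -0.7787]
[ -13.1695   46.3439   30.8232   -0.3758 -106.6123   -0.7787]
32 [ 0.6193 -0.34    0.1698] [0.001, 0.001, -0.001, 0.002, -0.001, 0.001]
20 [ 0.6147 -0.3389  0.1803] [0.001, 0.01, -0.007, 0.212, -0.001, 0.001]
8 [ 0.6051 -0.3364  0.1894] [0.001, 0.023, -0.01, 0.421, -0.001, 0.001]
-4 [ 0.5908 -0.3329  0.2008] [0.001, 0.042, -0.012, 0.631, -0.001, 0.001]
-16 [ 0.5725 -0.3283  0.2087] [0.001, 0.062, -0.008, 0.84, -0.001, 0.001]
-28 [ 0.551  -0.323   0.2073] [0.0, 0.08, 0.005, 1.05, -0.001, 0.001]
-40 [ 0.5272 -0.317   0.206 ] [0.0, 0.1, 0.019, 1.259, -0.001, 0.001]
-48 [ 0.5106 -0.3129  0.2018] [0.0, 0.113, 0.032, 1.399, -0.001, 0.001]
```

View pics/m4.png

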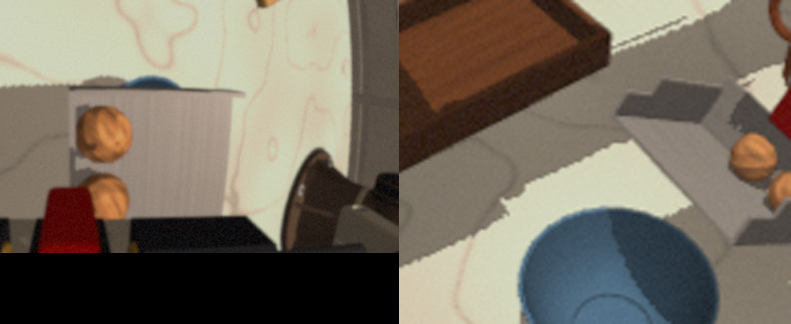

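Run:
```python
from h import *
p,R=cur(); im=viewer.snapshot('wrist').astype(int)
m=((im[:,:,2]-im[:,:,0])>25)&(np.arange(384)[:,None]<150); ys,xs=np.nonzero(m); print(len(xs),xs.min(),xs.max(),ys.min(),ys.max())
t=np.radians(np.arange(0,360,10));q=wpj(np.c_[.4704+.07*np.cos(t),-.3032+.07*np.sin(t),0*t+.06],p,R); q=q[q[:,1]<140]; print(q.round(0).tolist())
i=viewer.snapshot('side').astype(int);m=((i[:,:,2]-i[:,:,0])>15);m[:240]=0;m[320:]=0;m[:,:255]=0;m[:,345:]=0
ys,xs=np.nonzero(m);print(xs.min(),xs.max(),ys.min(),ys.max())
```

```text
190 293 333 117 124
[[349.0, 139.0], [345.0, 131.0], [340.0, 125.0], [335.0, 120.0], [329.0, 116.0], [322.0, 114.0], [314.0, 113.0], [306.0, 115.0], [298.0, 118.0], [290.0, 124.0], [283.0, 131.0]]
264 337 247 312
```

The bowl prediction is within about 4 mm. I'll shift 3 mm and tip.

>>> carry_out --pt "-0.001 0.005 -0.004 0.1 0 0" --pt "-0.002 0.01 -0.007 0.21 0 0" --pt "-0.003 0.016 -0.009 0.32 0 0" --pt "-0.003 0.023 -0.01 0.42 0 0" --pt "-0.003 0.032 -0.011 0.53 0 0" --pt "-0.003 0.042 -0.012 0.63 0 0" --pt "-0.003 0.052 -0.01 0.735 0 0" --pt "-0.003 0.062 -0.008 0.84 0 0"

```text
clock: 12.52
tool_pos: [0.5726, -0.3247, 0.2092]
orientation: [-163.8, -0.1, -103.9]
force: [-0.1, 0.3, -2.2]
opening: 0.0219
gripper_force: 29.9
```

Run:
```python
from h import *
p0,R0=cur(); print(p0,R0.as_euler('xyz',degrees=True),telemetry.get_obs()['joint_pos'])
for th,z in [(-16,.11),(-24,.1),(-32,.091),(-40,.085),(-48,.078)]:
    P,R=tcp([.499,-.307,z],th,-14); print(th,P,row(P,R).round(3).tolist())
```

```text
[ 0.5726 -0.3247  0.2092] [-163.7998   -0.0642 -103.9098] [-12.3174  10.8963 -17.347    0.7084 -45.5663  -2.0072]
-16 [ 0.5725 -0.3253  0.2087] [0.001, 0.0, 0.001, -0.003, -0.001, 0.002]
-24 [ 0.5584 -0.3218  0.2083] [0.001, 0.014, -0.003, 0.136, -0.001, 0.002]
-32 [ 0.5432 -0.318   0.2067] [0.001, 0.03, -0.006, 0.276, -0.0, 0.002]
-40 [ 0.5272 -0.314   0.206 ] [0.001, 0.046, -0.01, 0.415, -0.0, 0.002]
-48 [ 0.5106 -0.3099  0.2018] [0.0, 0.063, -0.011, 0.555, -0.0, 0.002]
```

>>> carry_out --pt "0 0.014 -0.003 0.136 0 0" --pt "0 0.03 -0.006 0.276 0 0" --pt "0 0.046 -0.009 0.415 0 0" --pt "0 0.063 -0.011 0.555 0 0" --pt "0 0.063 -0.011 0.555 0 0" --pt "0 0.063 -0.011 0.555 0 0" --pt "0 0.063 -0.011 0.555 0 0"

```text
clock: 13.4
tool_pos: [0.4644, -0.2861, 0.2408]
orientation: [-136.1, 0.3, -103.6]
force: [0.3, 0.2, -2.7]
opening: 0.0217
gripper_force: 30.0
```

```bash
python3 look.py pics/m5.png 220 210
```

```text
[ 0.4644 -0.2861  0.2408] [-136.0992    0.2504 -103.6343]
[-0.7766 -0.1934 -1.8844] [-13.2499 -12.2584 -58.2752  26.6277  -0.186  -27.0774]
```

View pics/m5.png

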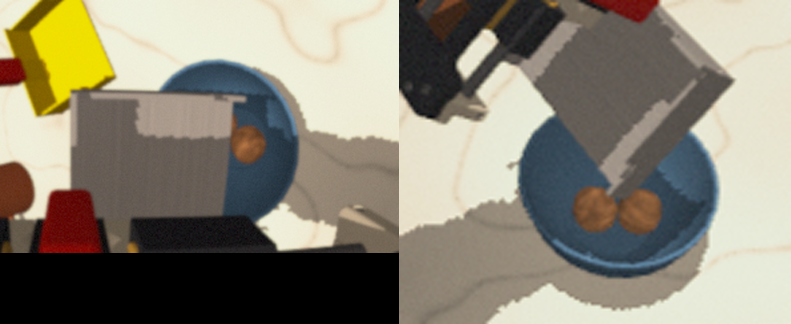

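Both walnuts are in the upright blue bowl (side crop 597,210 and 640,212). Joints 3 and 5 are close to their limits, so I'll back off along the same tilt.

Run:
```python
from h import *
print(row([.575,-.323,.25],[-168,0,-104]).round(3).tolist(), row([.5,-.30,.25],[-150,0,-104]).round(3).tolist())
```

```text
[0.01, -0.091, 0.073, -0.555, 0.007, 0.004] [0.005, -0.034, 0.019, -0.241, 0.007, 0.003]
```

>>> carry_out --pt "0.001 -0.01 0.005 -0.07 0 0" --pt "0.003 -0.02 0.012 -0.15 0 0" --pt "0.005 -0.034 0.019 -0.24 0 0" --pt "0.006 -0.05 0.033 -0.34 0 0" --pt "0.008 -0.07 0.053 -0.45 0 0" --pt "0.01 -0.091 0.073 -0.555 0 0" --pt "0.01 -0.091 0.073 -0.555 0 0"

```text
clock: 14.38
tool_pos: [0.5785, -0.324, 0.248]
orientation: [-168.2, 0.3, -103.6]
force: [-1.4, 0.4, -2.3]
opening: 0.0216
gripper_force: 30.0
```

Run:
```python
from h import *
p,R=cur();print(p,R.as_euler('xyz',degrees=True),telemetry.get_obs()['joint_pos'])
print(row([.63,-.2,.24],[180,0,-99]).round(3).tolist())
print(row([.635,-.018,.16],[180,0,-99]).round(3).tolist())
```

```text
[ 0.5785 -0.324   0.248 ] [-168.1856    0.2503 -103.6268] [-12.4394  12.0567  -9.3333  -0.0022 -56.793   -1.2123]
[-0.133, -0.019, 0.013, -0.206, -0.004, -0.081]
[-0.31, 0.035, 0.084, -0.206, -0.004, -0.081]
```

>>> carry_out --pt "-0.02 -0.003 0.002 -0.03 0 -0.012" --pt "-0.06 -0.008 0.005 -0.09 0 -0.035" --pt "-0.1 -0.014 0.009 -0.15 0 -0.06" --pt "-0.14 -0.017 0.015 -0.206 -0.004 -0.081" --pt "-0.19 -0.001 0.03 -0.206 -0.004 -0.081" --pt "-0.24 0.014 0.05 -0.206 -0.004 -0.081" --pt "-0.29 0.029 0.07 -0.206 -0.004 -0.081" --pt "-0.31 0.035 0.08 -0.206 -0.004 -0.081"

```text
clock: 15.38
tool_pos: [0.6307, -0.0147, 0.1677]
orientation: [-179.6, -0.1, -98.9]
force: [0.7, 0.8, -1.0]
opening: 0.0223
gripper_force: 30.0
```

Run:
```python
from h import *
p,R=cur();print(p,R.as_euler('xyz',degrees=True))
print(row([.634,-.0195,.12],[180,0,-99]).round(4).tolist())
print(row([.634,-.0195,.082],[180,0,-99]).round(4).tolist())
```

```text
[ 0.6307 -0.0147  0.1677] [-179.6119   -0.0855  -98.8538]
[0.0041, -0.0037, 0.0477, -0.0068, -0.0015, 0.0026]
[0.0041, -0.0034, 0.0857, -0.0068, -0.0015, 0.0026]
```

>>> carry_out --pt "0.004 -0.003 0 -0.005 0 0.002" --pt "0.004 -0.003 0.02 -0.005 0 0.002" --pt "0.004 -0.003 0.04 -0.005 0 0.002" --pt "0.004 -0.003 0.055 -0.005 0 0.002" --pt "0.004 -0.003 0.065 -0.005 0 0.002" --pt "0.004 -0.003 0.068 -0.005 0 0.002" --pt "0.004 -0.003 0.068 -0.005 0 0.002"

```text
clock: 16.25
tool_pos: [0.6353, -0.0226, 0.1022]
orientation: [-179.7, -0.0, -99.1]
force: [-0.5, -0.2, -2.1]
opening: 0.0218
gripper_force: 30.0
```

Run:
```python
from h import *
print(cur()[1].as_euler('xyz',degrees=True),row([.634,-.0195,.082],[180,0,-99]).round(4).tolist())
```

```text
[-179.7098   -0.0392  -99.1343] [-0.0029, 0.0019, 0.0202, -0.0051, -0.0007, -0.0023]
```

>>> carry_out --pt "-0.002 0.001 0.005 -0.003 0 0" --pt "-0.002 0.001 0.01 -0.005 0 0" --pt "-0.002 0.001 0.014 -0.005 0 0" --pt "-0.002 0.001 0.017 -0.005 0 0" --pt "-0.002 0.001 0.019 -0.005 0 0" --pt "-0.002 0.001 0.0205 -0.005 0 0" --pt "-0.002 0.001 0.0205 -0.005 0 0"

```text
clock: 17.12
tool_pos: [0.6352, -0.0203, 0.0827]
orientation: [-179.9, -0.0, -99.1]
force: [-1.8, 0.7, 4.8]
opening: 0.0217
gripper_force: 30.0
```

The scoop is resting on the floor (about +5 N). I'll release and retreat upward.

>>> carry_out --pt "0 0 0 0 0 0" --pt "0 0 0 0 0 0" --pt "0 0 0 0 0 0" --pt "0 0 0 0 0 0" --pt "0 0 0 0 0 0" --pt "0 0 0 0 0 0" --grip 1

```text
clock: 17.88
tool_pos: [0.6345, -0.0203, 0.0814]
orientation: [180.0, -0.0, -99.1]
force: [0.0, 0.4, 0.1]
opening: 0.076
gripper_force: 0.0
```

>>> carry_out --pt "0 0 -0.01 0 0 0" --pt "0 0 -0.03 0 0 0" --pt "0 0 -0.06 0 0 0" --pt "0 0 -0.1 0 0 0" --pt "0 0 -0.14 0 0 0" --pt "0 0 -0.17 0 0 0" --pt "0 0 -0.17 0 0 0"

```text
clock: 18.75
tool_pos: [0.6359, -0.0202, 0.2555]
orientation: [-179.7, 0.1, -99.1]
force: [-0.1, 0.2, -0.6]
opening: 0.0877
gripper_force: 0.0
```

Run:
```python
from h import *
a=viewer.snapshot('side')[120:320,150:350,::-1];w=viewer.snapshot('wrist')[80:280,180:480,::-1]
print(telemetry.get_obs()['force'])
a=cv2.resize(a,(390,390));w=cv2.resize(w,(400,267));c=np.zeros((390,790,3),np.uint8);c[:,:390]=a;c[:267,390:]=w
cv2.imwrite('pics/f.png',c)
```

```text
[-0.7062 -0.348  -1.1064]
```

View pics/f.png

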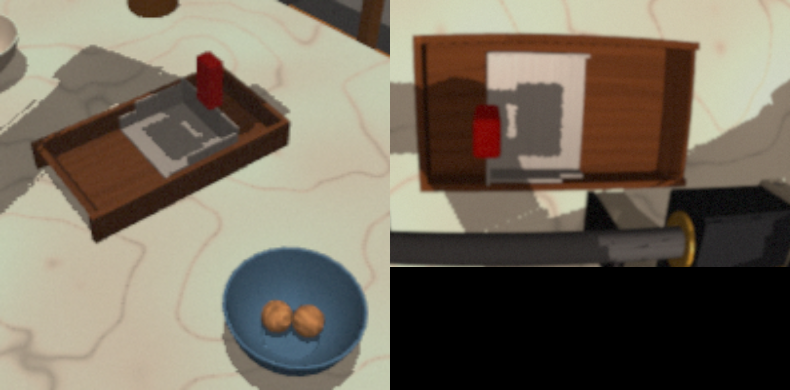

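The scoop stands flat in the tray (crop 180,130), both nuts are in the blue bowl (277,317 and 308,322), and the gripper is clear. Handing in.

```bash
python3 -c "
from plant import workorder
print(workorder.close_job())"
```

```text
the job is handed in; nothing more can be done
None
```

Both walnuts are in the upright blue bowl, the scoop stands flat in the tray and released, and the job was handed in at about 19 s; it returned no verdict.

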